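Hold the magnifier over the bare watch movement

TASK

I want to look at the watch movement that stands under the brass-knobbed glass dome on the turquoise tray: lift the dome straight off by its knob, set it down gently and upright in the middle of the white pad and let go of it. Then take the hand magnifier by its handle, carry it over the jar, screwdriver stand and white-footed dome that stand in between, and finish still holding it, quite still, with the lens level and centred about two centimetres above the movement and touching nothing. Do not shift the movement and leave everything else where it stands; keep your grip when you finish, do not put the magnifier down.

Things in the scene. Friction and masses are not known exactly. Their poses are not given: they have to be found in the camera images.
- tray: Turquoise round plastic tray, fixed to the bench, 100 mm across; its floor is 5 mm above the bench, its lip 4 mm wide and 9 mm tall. Origin: centre of its underside, on the bench. The movement stands at its middle and the dome over it.
- movement: Grey round holder, 48 mm across, with a steel and brass watch movement 33 mm across clamped on it, 24 mm tall in all, about 0.12 kg, standing loose on the tray's floor. Origin: centre of its underside, z up.
- movement_top (a point): Centre of the movement's top face, 24 mm above the holder's underside (29 mm above the bench).
- dome: Clear glass dust dome, hollow, open below: 80 mm across, wall 3 mm, about 0.11 kg. Glass up to 56 mm above its rim, then a stem 10 mm thick, then a brass knob: upright cylinder 18 mm across, from 64 to 80 mm above the rim. Origin: centre of the open rim, z up through the knob. Starts on the tray's floor, over the movement.
- dome_knob (a point): Centre of the brass knob, 72 mm above the dome's rim.
- pad: White square bench pad, 130 x 130 mm, 3 mm thick, fixed to the bench. Origin: centre of its underside, x and y along its sides.
- magnifier: Black hand magnifier, about 0.12 kg, lying flat on the bench. Lens ring 60 mm across, 16 mm thick; handle 24 mm wide, 18 mm thick, red switch on top, aluminium end cap. Origin on the flat underside, below the grip point and centre of mass; x points along the handle to the lens, z up. The lens axis is at x = 65 mm; the handle runs from x = 37 to -73 mm.
- magnifier_grip (a point): Grip point in the middle of the handle's thickness, 9 mm above the underside, at the centre of mass; 65 mm from the lens axis.
- lens_under (a point): Centre of the lens ring's underside (the face that looks at the work). Its z axis is the lens axis, upward when the magnifier is the right way up.
- jar: Bystander, loose, to be left alone: clear glass jar, 74 mm across, 82 mm tall with a steel ball on its lid. Origin: centre of its underside.
- screwdrivers: Bystander, loose, to be left alone: black round screwdriver stand, 90 mm across, with six coloured screwdrivers standing in it, 120 mm tall. Origin: centre of its underside.
- white_dome: Bystander, loose, to be left alone: another glass dome, on a white foot, with a black knob; 88 mm across, 89 mm tall. Origin: centre of its underside.
- oil_cups: Bystander, loose, to be left alone: aluminium strip 40 x 105 mm with three capped oil cups, 26 mm tall. Origin: centre of its underside.
- eye_loupe: Bystander, loose, to be left alone: black eye loupe standing on its wide end, 43 mm across, 38 mm tall. Origin: centre of its underside.
- green_dish: Bystander, loose, to be left alone: green plastic dish, 56 mm across, 16 mm tall. Origin: centre of its underside.
- hammer: Bystander, loose, to be left alone: small hammer, 190 mm long, lying down. Origin: at its underside.

How it is judged:
By the outcome, as a careful person would: the job done as asked, in the order asked, and still so for the second after the job is handed in, while the arm keeps its last pose, push and grip.
It also fails if it takes over 64 s, if anything falls off the work surface, if the arm or the gripper's body presses on something with over 40 N, if the wrist force passes 120 N, or if a joint passes its speed limit or range.

ROBOT

A 7-joint arm with a two-finger parallel gripper is mounted at the origin on the work surface. World frame = base frame: x ahead of the robot, y to its left, z up, the work surface at z = 0. Lengths are in m, angles in rad, forces in N, time in s.
With the tool pointing down it reaches from about 0.425 to 0.95 m from the base axis. Payload 4.7 kg.
Tool frame: the origin (TCP) lies on the centre line of the jaws, within the pads' length; the fingertips stand robot.nose_length ahead of it and the grasp point (between the pads) lies 8 mm behind it (robot.nose_length is the distance from the TCP to the fingertips, in m); z points along the fingers, y is the line along which they close (so a half turn about z gives the same grasp; the last joint's range is limited). The gripper opens to 85 mm and grips with 20 to 120 N. Pads are 22 mm wide; open, the fingers measure 114 mm over their backs; the gripper's body (76 mm by 85 mm) begins 54 mm behind the grasp point. The pads swing forward as they close: fully open they stand 13 mm farther back than shut.
Start: joints at [-1.282, 0.469, -0.049, 1.532, 0.024, 1.141, -0.082], TCP at [0.211, 0.641, 0.242] pointing down, gripper open.
Joint ranges: [-2.59, 2.59], [-0.33, 1.99], [-1.39, 1.29], [0.1, 2.45], [-1.04, 4.18], [0.21, 1.99], [-2.66, 2.66]. Speed limits (rad/s): [2.57, 2.57, 3.14, 3.14, 3.14, 3.14, 3.14].

INTERFACE

Orientations are given as [roll, pitch, yaw] about the fixed x, y, z axes, in that order (R = Rz(yaw) Ry(pitch) Rx(roll)).
In Python, from plant import robot gives the robot as it stands. Calls block until the motion is done:
- robot.goto(position, orientation): joint-space move of the TCP to a pose.
- robot.move_straight(position, vel=0.15, attitude=None, contact_N=None): straight line of the TCP; attitude=None keeps the orientation; vel is the mean speed in m/s. With contact_N (N) it stops when the force on the tool has changed by that much, and returns True; else False.
- robot.move_joints(angles): joint-space move.
- robot.grip(opening, strength=None): opening from 0.0 (shut) to 1.0 (fully open); strength is the grip in N (None keeps the last); returns when the fingers have stopped.
- robot.sleep(seconds).
- robot.inverse_kinematics(position, orientation): joint angles nearest the present ones, or None.
- robot.sense(): the state.
- robot.grab_frame(name): name is "side" or "top"; returns a dict with "image" (420x560x3 uint8, red, green, blue), "range_z" (420x560 float32, m along the optical axis (not along the pixel's ray), 0 where there is no reading), "fx", "fy", "cx", "cy" (pixels), "dist_coeffs" ([k1, k2, p1, p2, k3] as OpenCV has them; the pictures are not rectified), "R" (3x3) and "t" (3): a world point X has camera coordinates R X + t. Camera axes: x right, y down, z forward; pixel columns grow to the right and rows downward; lengths in m; the calibration is good to about 2 mm. A picture is of the moment at which its call begins.
A pose or a line that the arm cannot do raises robot.IKError and nothing moves.
- robot.close_job(): hands the job in; it is judged then, once.
The state is a dict: "t": time; "joint_pos": joint angles; "joint_velocities": joint speeds; "effort": joint torques, N m; "tcp_pos": TCP position; "tcp_rot": TCP orientation; "wrist_force": force on the tool from outside, world axes, zero at the start; "torque": the same for the moment, N m; "opening": opening from 0.0 (shut) to 1.0 (fully open); "gripper_force": force on a finger pad.
Only numpy, scipy, OpenCV 4.12 (cv2) and the standard library are available. Lean on these libraries where they do the work, as an engineer would, in place of code of your own. Each camera call takes 0.05 s, during which the arm holds its last target. There are 200 camera calls.

## Working session

There is one attempt and no reset: what is moved stays moved. The work goes in short steps, each a Python script; the robot and the scene stay as the last script left them, time stands still between calls to the robot, and variables do not carry over. Pictures are saved under pics/ and viewed, at most 10 in all, crops included, and the job is handed in when it is done.

```bash
mkdir -p pics; ls; cat > h.py <<'E'
import numpy as np, cv2
from plant import robot
def K(f): return np.array([[f["fx"],0,f["cx"]],[0,f["fy"],f["cy"]],[0,0,1.]])
def ray(f,uv,z):
    n=cv2.undistortPoints(np.array(uv,float).reshape(-1,1,2),K(f),np.array(f["dist_coeffs"])).reshape(-1,2)
    R=np.array(f["R"]);t=np.array(f["t"]);C=-R.T@t
    d=np.c_[n,np.ones(len(n))]@R
    return C+d*((np.asarray(z)-C[2])/d[:,2])[:,None]
def cloud(f):
    v,u=np.mgrid[:420,:560];n=cv2.undistortPoints(np.c_[u.ravel(),v.ravel()].astype(float).reshape(-1,1,2),K(f),np.array(f["dist_coeffs"])).reshape(-1,2)
    z=f["range_z"].ravel()[:,None]
    return ((np.c_[n,np.ones(len(n))]*z-np.array(f["t"]))@np.array(f["R"])).reshape(420,560,3)
E
python3 - <<'E'
from h import *
import pickle
for n in("top","side"):
    f=robot.grab_frame(n);pickle.dump(f,open(n+".pkl","wb"))
    cv2.imwrite(f"pics/{n}0.png",cv2.resize(f["image"][:,:,::-1],(784,588)))
    print(n,-np.array(f["R"]).T@f["t"],f["fx"],f["dist_coeffs"])
s=robot.sense();print(s, robot.nose_length)
E
```

```text
pics
top [0.36956642 0.02618282 1.2374266 ] 529.0574872376992 [-0.13275646  0.          0.          0.          0.        ]
side [0.34180732 0.56628475 0.82732414] 420.43354122487176 [-0.02654859  0.          0.          0.          0.        ]
{'t': 0.1, 'joint_pos': array([-1.28191409,  0.46939225, -0.04859599,  1.53360227,  0.02405143,
        1.14098574, -0.08229218]), 'joint_velocities': array([-8.36727692e-04, -5.53729733e-04,  6.26819810e-04, -3.79335791e-03,
        9.61120900e-05, -2.70290507e-03,  1.19670117e-03]), 'effort': array([ 1.20491059e-03, -5.11512136e+01, -4.64262231e-02, -2.38389337e+01,
        1.09014753e-02,  4.40108459e-03,  2.11991065e-07]), 'tcp_pos': array([0.21072329, 0.64072145, 0.24133334]), 'tcp_rot': array([-3.13978807e+00,  1.85374883e-05,  2.82382852e+00]), 'wrist_force': array([-0.18081904, -0.78028775, -0.5090817 ]), 'torque': array([-0.01249005,  0.01676667,  0.00196323]), 'gripper_force': 0.0, 'opening': 1.0005600015441074} 0.011
```

View pics/top0.png

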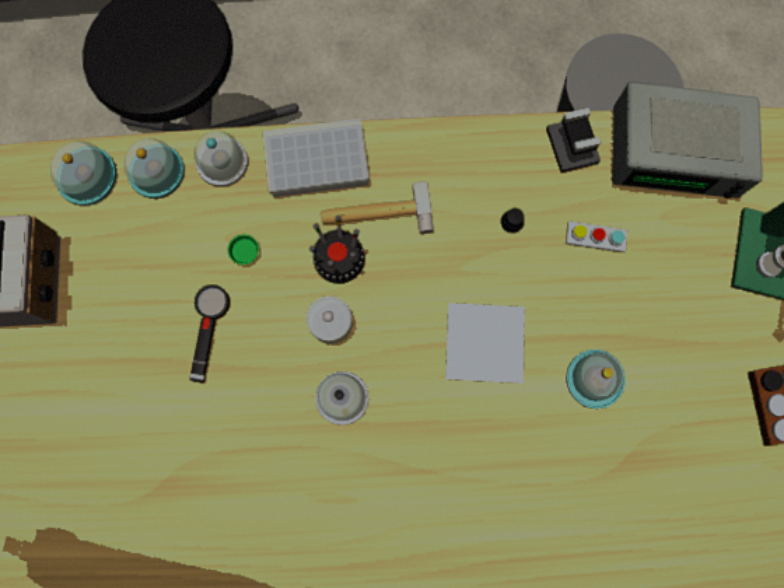

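View pics/side0.png

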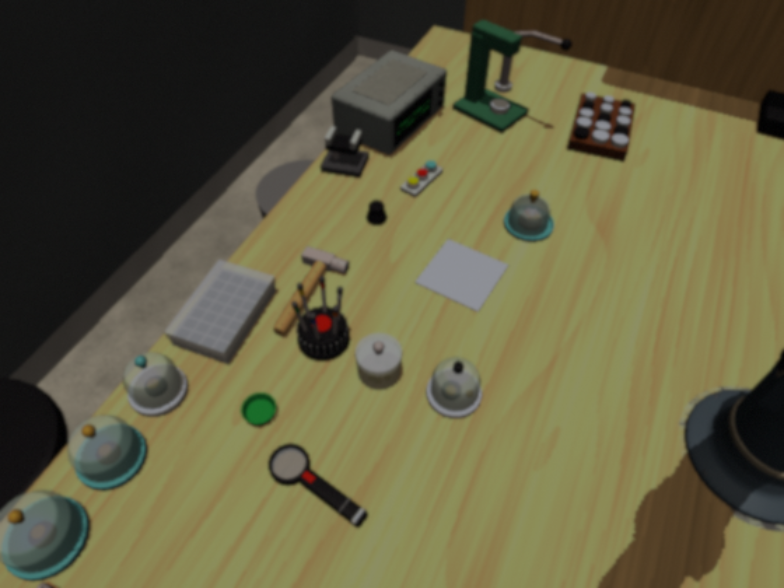

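The top view shows the target dome and tray at about (596,378), with its knob at (607,373). The pad is at (486,343), and the magnifier has its lens at (211,302) and end cap at (198,377). The jar, screwdriver stand and white dome are in between, at x≈335. The side view agrees. The two similar domes at far left don't fit the "in between" layout.

```bash
cat > m.py <<'E'
from h import *
import pickle
s=560/784
def blob(m,c,r):
    k=np.zeros(m.shape,np.uint8);cv2.circle(k,tuple(int(x*s) for x in c),int(r*s),1,-1)
    m=(m&(k>0)).astype(np.uint8);return np.argwhere(m)[:,::-1].astype(float)
def hsv(f): 
    h=cv2.cvtColor(f["image"],cv2.COLOR_RGB2HSV).astype(int);return h[...,0],h[...,1],h[...,2]
def run(fr,C):
  for n in C:
    f=fr[n];H,S,V=hsv(f);c=C[n];P=cloud(f)
    if 'knob' in c:
        p=blob((H>14)&(H<30)&(S>170),c['knob'],9);print(n,'knob',len(p),p.mean(0),ray(f,[(p.min(0)+p.max(0))/2],[.078])[0])
    if 'tray' in c:
        p=blob((H>80)&(H<100)&(S>70),c['tray'],36);e=cv2.fitEllipse(cv2.convexHull(p.astype(np.float32)));print(n,'tray',len(p),e,ray(f,[e[0]],[.007])[0])
    if 'pad' in c:
        p=blob((S<60)&(V>110),c['pad'],65);q=cv2.boxPoints(cv2.minAreaRect(p.astype(np.float32)));w=ray(f,q,[.003]*4);print(n,'pad',len(p),w.mean(0),np.linalg.norm(np.diff(w,axis=0),axis=1),np.degrees(np.arctan2(*(w[1]-w[0])[[1,0]])))
        X=ray(f,p,[.003]*len(p))[:,:2].astype(np.float32);print('  rectified',cv2.minAreaRect(X))
    if 'lens' in c:
        p=blob((V<70),c['lens'],22) 
        w=ray(f,p,[.016]*len(p));e=cv2.minEnclosingCircle(w[:,:2].astype(np.float32));print(n,'lens',len(p),e)
        p=blob((V<70),c['handle'],36);w=ray(f,p,[.016]*len(p))[:,:2].astype(np.float32);print(n,'handle',cv2.minAreaRect(w))
        p=blob(((H<8)|(H>172))&(S>120),c['handle'],50);print(n,'red',len(p),ray(f,[p.mean(0)],[.018])[0])
    for k in('jar','stand','wd'):
        if k in c:
            u=(np.array(c[k])*s);print(n,k,ray(f,[u],[c.get(k+'z',0)])[0],'depth max z',np.nanmax(P[int(u[1])-20:int(u[1])+20,int(u[0])-20:int(u[0])+20,2]))
E
python3 - <<'E'
from m import *
fr={n:pickle.load(open(n+".pkl","rb")) for n in("top","side")}
run(fr,{'top':dict(knob=(607,373),tray=(596,378),pad=(486,343),lens=(211,302),handle=(203,345),jar=(328,316),jarz=.08,stand=(338,253),wd=(339,395),wdz=.08),
'side':dict(knob=(534,196),tray=(529,218),pad=(462,274),lens=(289,464),handle=(335,497),jar=(378,347),jarz=.08,stand=(323,323),wd=(458,367),wdz=.08)})
E
```

```text
top knob 40 [433.675 266.   ] [ 0.46465165 -0.32403725  0.078     ]
top tray 405 ((424.9759826660156, 270.4574890136719), (39.95868682861328, 42.00551223754883), 145.65670776367188) [ 0.46129992 -0.32392895  0.007     ]
top pad 3032 [ 0.53398633 -0.14418933  0.003     ] [0.13073774 0.13339584 0.13117224] -6.687371831899905
  rectified ((0.5342481136322021, -0.14361512660980225), (0.1307661086320877, 0.13071981072425842), 83.53901672363281)
top lens 170 ((0.6219605207443237, 0.31589260697364807), 0.032204680144786835)
top handle ((0.5510508418083191, 0.32851362228393555), (0.041740864515304565, 0.1129540205001831), 79.0742416381836)
top red 50 [0.58678267 0.32306302 0.018     ]
top jar [0.57852858 0.11262686 0.08      ] depth max z 1.2374265963906008
top stand [0.70249806 0.09752535 0.        ] depth max z 1.2374265963906008
top wd [0.45299024 0.1000753  0.08      ] depth max z 1.2374265963906008
side knob 15 [381.06666667 138.8       ] [ 0.46020347 -0.3257507   0.078     ]
side tray 223 ((377.3768615722656, 159.4846954345703), (22.59281349182129, 34.147151947021484), 99.34850311279297) [ 0.45699088 -0.32215543  0.007     ]
side pad 1974 [ 0.53305957 -0.14674756  0.003     ] [0.14189822 0.15578078 0.13392035] -85.25306989447597
  rectified ((0.5309338569641113, -0.14538390934467316), (0.13430801033973694, 0.13349123299121857), 83.6983642578125)
side lens 234 ((0.6204432249069214, 0.31666526198387146), 0.031369633972644806)
side handle ((0.5388898253440857, 0.3332136869430542), (0.023567387834191322, 0.10035144537687302), 79.02791595458984)
side red 81 [0.58515042 0.32258147 0.018     ]
side jar [0.57434192 0.11754163 0.08      ] depth max z 0.8273241392453378
side stand [0.70805063 0.06551546 0.        ] depth max z 0.8273241392453378
side wd [0.45073464 0.09853717 0.08      ] depth max z 0.8273241392453378
```

```bash
python3 - <<'E'
from h import *
r=np.radians;D=[np.pi,0,r(55)]
for p,y in (((.462,-.3245,.078),55),((.534,-.1445,.2),55),((.558,.328,.013),169.3),((.558,.328,.26),169.3),((.424,-.271,.06),125),((.424,-.271,.26),125)):
    print(p,robot.inverse_kinematics(p,[np.pi,0,r(y)]))
robot.goto([.462,-.3245,.2],D)
robot.grip(0.6,40)
hit=robot.move_straight([.462,-.3245,.0785],vel=.1,contact_N=6)
print(hit,robot.sense()['tcp_pos'],robot.sense()['wrist_force'],robot.sense()['t'])
f=robot.grab_frame("side");cv2.imwrite("pics/s1.png",cv2.resize(f["image"][100:240,280:480,::-1],None,fx=3.5,fy=3.5,interpolation=cv2.INTER_CUBIC))
E
```

```text
(0.462, -0.3245, 0.078) [-0.21390664  0.77989557  1.10724058  1.98695737 -0.87696583  0.9581846
  0.73808144]
(0.534, -0.1445, 0.2) [-0.53115132  0.44085566  0.95721234  1.91179638 -0.42534789  1.00746149
  0.00449535]
(0.558, 0.328, 0.013) [-0.60472556  0.68117659  0.01150488  1.77153318 -0.01139598  0.68894712
  0.79705495]
(0.558, 0.328, 0.26) [-0.63398128  0.40769322  0.05175543  1.58706451 -0.02249982  1.14741725
  0.80683013]
(0.424, -0.271, 0.06) [-0.0321173   0.52064681  0.66800667  2.12535779 -0.52509542  0.66195472
  1.60762113]
(0.424, -0.271, 0.26) [-0.51916306  0.35719768  1.28238889  1.95528146 -0.38334241  1.11118953
  1.53284832]
False [ 0.46237486 -0.324868    0.07912435] [-0.09106954 -0.64331144  0.12155149] 5.375
```

View pics/s1.png

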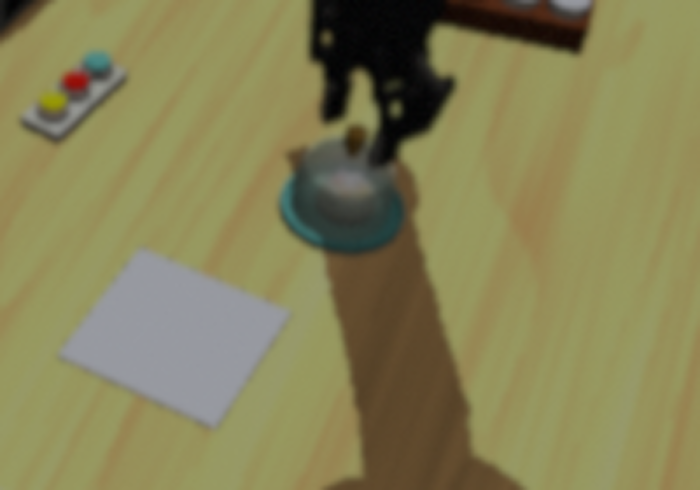

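The open fingers straddle the brass knob at about (355,138) in the crop, with the tips near knob height. Next I'll close, lift, and check.

```bash
python3 - <<'E'
from h import *
robot.grip(0.0,40)
s=robot.sense();print(s['opening'],s['gripper_force'],s['wrist_force'],s['tcp_pos'])
robot.move_straight([.462,-.3245,.095],vel=.04)
robot.move_straight([.462,-.3245,.20],vel=.1)
s=robot.sense();print(s['opening'],s['gripper_force'],s['wrist_force'],s['t'])
import pickle
for n in("side","top"):
    f=robot.grab_frame(n);pickle.dump(f,open(n+"2.pkl","wb"))
    cv2.imwrite(f"pics/{n}2.png",cv2.resize(f["image"][60:240,280:480,::-1] if n=="side" else f["image"][180:340,300:500,::-1],None,fx=3.,fy=3.,interpolation=cv2.INTER_CUBIC))
a,b=[cv2.imread(f"pics/{n}2.png") for n in("side","top")]
cv2.imwrite("pics/c2.png",cv2.resize(np.hstack([a[:480],b[:480]]),(800,320)))
E
```

```text
0.1886860651699234 38.93971145153046 [-0.89644182  0.49941069  3.8571672 ] [ 0.46210245 -0.32449668  0.07883857]
0.19129307202765714 39.01755452156067 [-0.33877916  0.72997767 -1.21574473] 7.5917
```

View pics/c2.png

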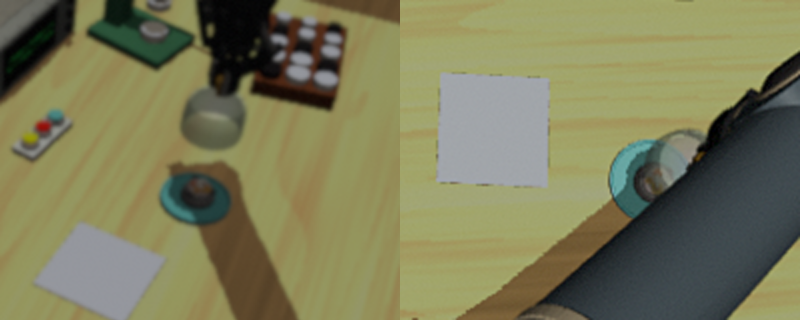

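The dome hangs upright in the grip at about (213,115). The movement still stands centred on the tray. Now over to the pad.

```bash
python3 - <<'E'
from h import *
import pickle
x,y=.534,-.1445
robot.move_straight([x,y,.20],vel=.12)
robot.move_straight([x,y,.088],vel=.08)
robot.sleep(.4)
hit=robot.move_straight([x,y,.0745],vel=.012,contact_N=1.5)
s=robot.sense();print(hit,s['tcp_pos'],s['wrist_force'])
robot.grip(0.35);s=robot.sense();print(s['opening'],s['gripper_force'],s['wrist_force'])
robot.grip(0.6)
robot.move_straight([x,y,.20],vel=.08)
robot.grip(0.55)
robot.goto([.558,.328,.26],[np.pi,0,np.radians(169.3)])
print(robot.sense()['t'],robot.sense()['tcp_pos'])
for n in("side","top"):
    f=robot.grab_frame(n);pickle.dump(f,open(n+"3.pkl","wb"))
    cv2.imwrite(f"pics/{n}3.png",cv2.resize(f["image"][:,:,::-1],(784,588)))
E
```

```text
True [ 0.53380461 -0.14440889  0.07678152] [-0.94829814  1.15502282  4.94219072]
0.35119774335052745 0.0 [ 0.49853043 -0.43522427  0.86236134]
16.5667 [0.55854232 0.32620442 0.2601062 ]
```

View pics/top3.png

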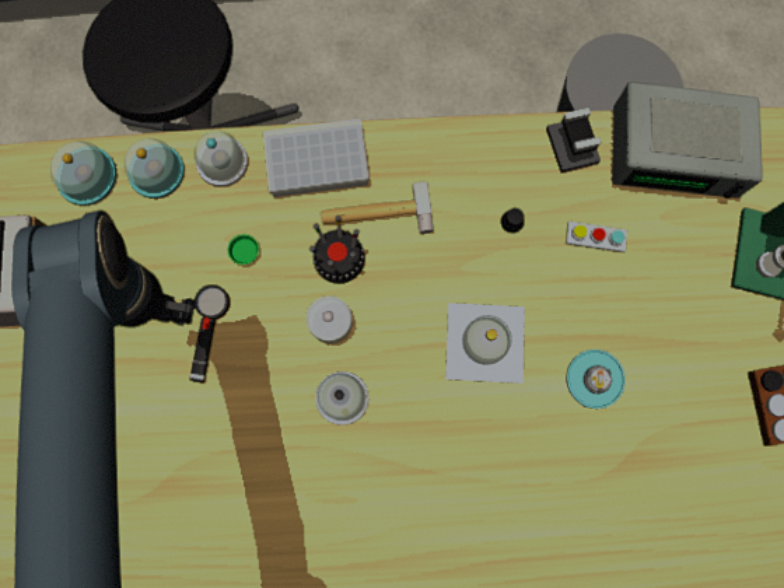

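View pics/side3.png

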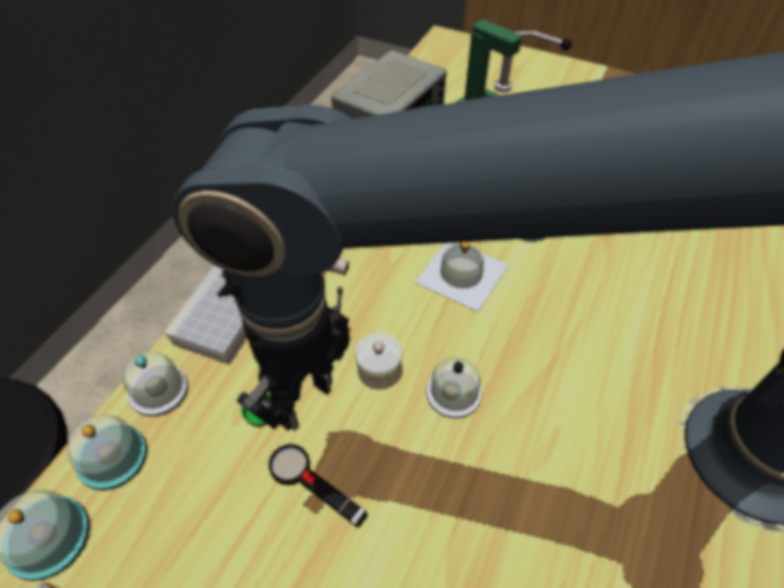

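The dome stands upright and centred on the pad, at (487,340) top view. The movement is uncovered at (598,379) and the magnifier is untouched. The dome was released at a known pose, so I'll use it as a calibration reference while refining the movement and magnifier positions.

```bash
python3 - <<'E'
from m import *
fr={n:pickle.load(open(n+"3.pkl","rb")) for n in("top","side")}
run({n:fr[n] for n in fr},{'top':dict(knob=(491,335),tray=(596,378),lens=(211,302),handle=(203,345)),'side':dict(knob=(465,246))})
f=fr['top'];H,S,V=hsv(f)
tq=(H>80)&(H<100)&(S>70)
p=blob(tq,(596,378),36)
print('tray circ',cv2.minEnclosingCircle(ray(f,p,[.008]*len(p))[:,:2].astype(np.float32)))
q=blob(~tq,(597,379),20)
m=np.zeros(V.shape,np.uint8);m[q[:,1].astype(int),q[:,0].astype(int)]=1
print('holder',len(q),ray(f,[q.mean(0)],[.022])[0],cv2.minEnclosingCircle(ray(f,q,[.022]*len(q))[:,:2].astype(np.float32)))
q=blob((H<25)&(S>120)&(V>60)&~tq,(597,379),20);print('brass',len(q),ray(f,[q.mean(0)],[.029])[0] if len(q) else 0)
k=cv2.resize(f["image"][250:292,405:450,::-1],None,fx=10,fy=10,interpolation=cv2.INTER_NEAREST)
l=cv2.resize(f["image"][198:282,130:175,::-1],None,fx=5,fy=5,interpolation=cv2.INTER_NEAREST);cv2.imwrite("pics/c4.png",np.hstack([k,l]))
E
```

```text
top knob 37 [350.81081081 238.67567568] [ 0.53539282 -0.14456444  0.078     ]
top tray 1022 ((425.10418701171875, 270.33526611328125), (40.27264404296875, 41.96924591064453), 147.83580017089844) [ 0.46156671 -0.3242653   0.007     ]
top lens 191 ((0.6233698725700378, 0.31883397698402405), 0.034441299736499786)
top handle ((0.557335376739502, 0.34699442982673645), (0.07180215418338776, 0.11288629472255707), 74.47792053222656)
top red 59 [0.58887532 0.32490571 0.018     ]
side knob 18 [331.72222222 174.66666667] [ 0.53218008 -0.14364726  0.078     ]
tray circ ((0.4618726968765259, -0.32439759373664856), 0.049284759908914566)
holder 320 [ 0.45975404 -0.32389187  0.022     ] ((0.46038055419921875, -0.3246902525424957), 0.025028128176927567)
brass 21 [ 0.4606127  -0.32289729  0.029     ]
```

View pics/c4.png

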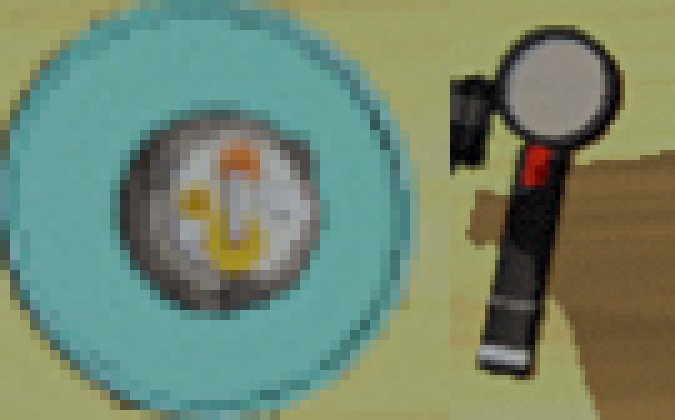

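Movement centre is about (0.4605, -0.324). The magnifier grip point is about (0.558, 0.328), yaw ≈ -10.8°. Next I'll grip it and lift slightly.

```bash
python3 - <<'E'
from h import *
import pickle
O=[np.pi,0,np.radians(169.2)]
robot.move_straight([.558,.328,.06],vel=.15,attitude=O)
hit=robot.move_straight([.558,.328,.0135],vel=.05,contact_N=8)
print(hit,robot.sense()['tcp_pos'],robot.sense()['wrist_force'])
robot.grip(0.0,70)
s=robot.sense();print(s['opening'],s['gripper_force'],s['wrist_force'],s['tcp_pos'])
robot.move_straight([.558,.328,.05],vel=.05)
robot.move_straight([.558,.328,.26],vel=.15)
robot.sleep(.3);s=robot.sense();print(s['opening'],s['wrist_force'],s['torque'],s['t'])
for n in("side","top"):
    f=robot.grab_frame(n);pickle.dump(f,open(n+"5.pkl","wb"))
    cv2.imwrite(f"pics/{n}5.png",cv2.resize(f["image"][:,:,::-1],(784,588)))
a=cv2.imread("pics/side5.png")[150:588,100:500];b=cv2.imread("pics/top5.png")[150:588,50:450];cv2.imwrite("pics/c5.png",np.hstack([a,b]))
E
```

```text
False [0.55829683 0.3280687  0.01385434] [0.00276885 0.69015622 0.24543369]
0.2627313928696127 70.79143166542053 [-1.06498721  0.34042833  4.0093961 ] [0.55842192 0.32818288 0.01420262]
0.25858574454436606 [ 0.29504862 -0.68990737 -1.22556314] [ 0.0210814   0.06694593 -0.0136221 ] 22.3
```

View pics/c5.png

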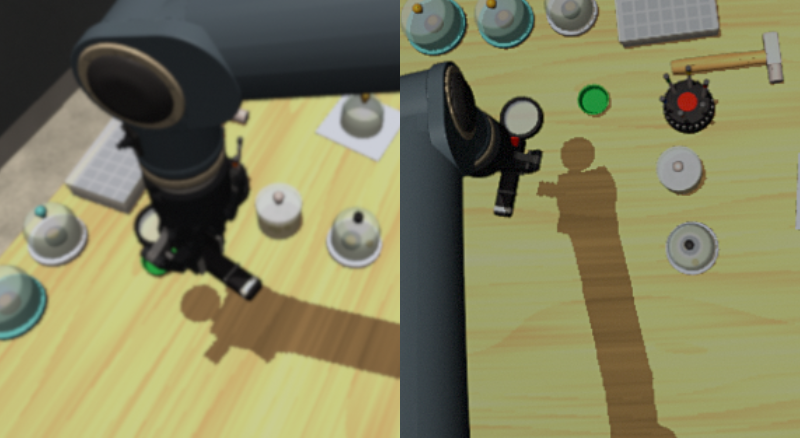

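The magnifier is held by the handle: lens at (522,117) and cap at (503,213) in the right half of the crop. Next I'll measure the lens offset and levelness with depth.

```bash
cat > lens.py <<'E'
from h import *
def lens(f,zc,guess,R=.032):
    # points near guess (world xy) and within 25 mm of height zc
    P=cloud(f);ok=f["range_z"]>0
    d=np.hypot(P[...,0]-guess[0],P[...,1]-guess[1])
    m=ok&(d<R+.006)&(abs(P[...,2]-zc)<.025)
    X=P[m];A=np.c_[X[:,:2]-guess,np.ones(len(X))]
    w=np.ones(len(X),bool)
    for _ in range(4):
        c=np.linalg.lstsq(A[w],X[w,2],rcond=None)[0];r=X[:,2]-A@c;w=abs(r)<max(.002,1.5*np.median(abs(r)))
    e=cv2.minEnclosingCircle(X[w][:,:2].astype(np.float32))
    print('n',w.sum(),'tilt deg dz/dx,dz/dy',np.degrees(c[:2]),'z',c[2],'circle',e,'res',r[w].std())
    return X
E
python3 - <<'E'
from lens import *
import pickle
s=robot.sense();t=s['tcp_pos'];print(t,s['tcp_rot'])
y=s['tcp_rot'][2];d=-np.array([np.cos(y),np.sin(y)]);g=t[:2]+.065*d;print('expect',g)
f=pickle.load(open("top5.pkl","rb"));X=lens(f,t[2]+.002,g)
h=cv2.cvtColor(f["image"],cv2.COLOR_RGB2HSV);P=cloud(f)
m=(abs(P[...,2]-t[2])<.03)&(np.hypot(P[...,0]-g[0],P[...,1]-g[1])<.16)
al=((P[...,:2]-t[:2])@d);ac=((P[...,:2]-t[:2])@np.array([-d[1],d[0]]))
for a in np.arange(-.075,.1,.0125):
    k=m&(abs(al-a)<.006)&(abs(ac)<.012)
    print(round(a,3),k.sum(),np.median(P[k][:,2]) if k.any() else 0)
# lens centre by bright glass
gl=(h[...,1]<60)&(h[...,2]>100);q=np.argwhere(gl[170:215,100:150])[:,::-1]+[100,170]
print('glass',len(q),ray(f,[q.mean(0)],[t[2]+.002])[0])
E
```

```text
[0.55798437 0.32794778 0.25984586] [-3.14135686e+00 -1.13218135e-04  2.95301624e+00]
expect [0.62183206 0.31576283]
n 558 tilt deg dz/dx,dz/dy [-1.55470982  1.30698719] z 0.2569053773659325 circle ((0.6207481622695923, 0.3149368166923523), 0.03607487678527832) res 0.001931825332497307
-0.075 0 0
-0.062 81 0.26267356510558687
-0.05 77 0.26324908379644046
-0.038 77 0.2626978207517203
-0.025 74 0.26293423432248675
-0.013 65 0.26208095268892506
-0.0 0 0
0.012 0 0
0.025 23 0.2606670096371342
0.037 65 0.26229134774230456
0.05 70 0.2565478588547975
0.062 73 0.25512204925983994
0.075 70 0.2559291258483195
0.087 76 0.25595695675048424
glass 439 [0.62459989 0.31292236 0.26184586]
```

The handle top is flat to about 0.5 mm over 100 mm, so the magnifier is level in the grip, and the lens offset matches 65 mm. Carrying it across high up.

```bash
cat > carry.py <<'E'
from lens import *
import pickle
M=np.array([.4605,-.324]);psi=np.radians(-75);g=M-.065*np.array([np.cos(psi),np.sin(psi)])
O=[np.pi,0,psi+np.pi]
robot.move_straight([.52,.03,.27],vel=.15,attitude=[np.pi,0,np.radians(137)])
robot.move_straight([*g,.25],vel=.15,attitude=O)
s=robot.sense();print(s['tcp_pos'],s['opening'],s['joint_pos'],s['t'])
robot.move_straight([*g,.10],vel=.08)
robot.sleep(.5)
s=robot.sense();print(s['tcp_pos'],s['tcp_rot'],s['opening'],s['joint_pos'],s['t'])
for n in("side","top"):
    f=robot.grab_frame(n);pickle.dump(f,open(n+"6.pkl","wb"))
    c=f["image"][60:300,260:460,::-1] if n=="side" else f["image"][160:400,300:500,::-1]
    cv2.imwrite(f"pics/{n}6.png",cv2.resize(c,None,fx=2,fy=2))
cv2.imwrite("pics/c6.png",np.hstack([cv2.imread("pics/side6.png"),cv2.imread("pics/top6.png")]))
lens(pickle.load(open("top6.pkl","rb")),s['tcp_pos'][2]+.002,M)
E
python3 carry.py
```

```text
[ 0.44399644 -0.26060303  0.24993078] 0.260383002396808 [-0.49954889  0.38506019  1.23097541  1.94315764 -0.40883457  1.10003556
  1.16398325] 26.7083
[ 0.44369336 -0.26122599  0.10002016] [3.14155897e+00 3.84023387e-05 1.83262571e+00] 0.2604878805554224 [-0.27885541  0.57379311  0.98267379  2.08445074 -0.65871477  0.82983457
  1.36414215] 29.2333
n 0 tilt deg dz/dx,dz/dy [0. 0.] z 0.0 circle ((0.0, 0.0), 0.0) res nan
  return _methods._mean(a, axis=axis, dtype=dtype,
  ret = ret.dtype.type(ret / rcount)
  ret = _var(a, axis=axis, dtype=dtype, out=out, ddof=ddof,
  arrmean = um.true_divide(arrmean, div, out=arrmean,
  ret = ret.dtype.type(ret / rcount)
```

View pics/c6.png

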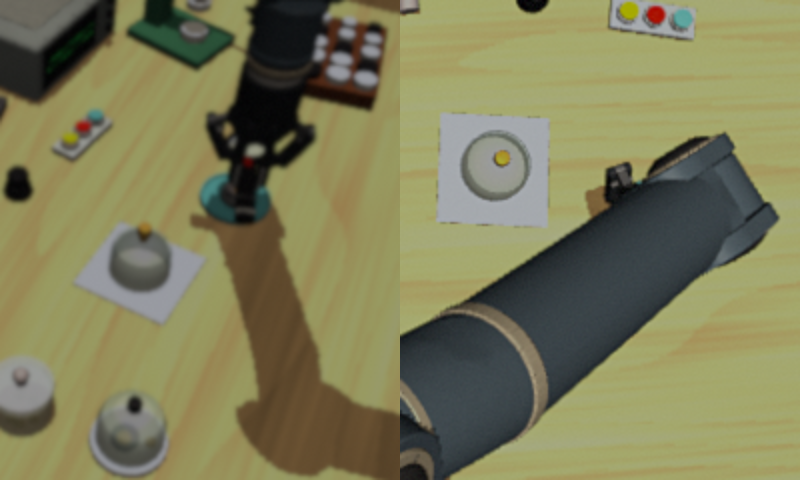

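The top view of the lens is blocked by the arm. The side view shows the lens at (255,150) above the tray, with the handle end towards the camera and the dome undisturbed. Final descent.

```bash
python3 - <<'E'
from lens import *
import pickle
p=robot.sense()['tcp_pos']
M=np.array([.4605,-.324]);psi=np.radians(-75);g=M-.065*np.array([np.cos(psi),np.sin(psi)])
print(robot.move_straight([*g,.0633],vel=.03,contact_N=4));robot.sleep(1)
s=robot.sense();t=s['tcp_pos'];print(t,s['tcp_rot'],s['opening'],s['wrist_force'],abs(s['joint_velocities']).max(),s['t'])
d=np.array([np.cos(psi),np.sin(psi)])
f=robot.grab_frame("side");pickle.dump(f,open("side7.pkl","wb"))
P=cloud(f);al=(P[...,:2]-t[:2])@d;ac=(P[...,:2]-t[:2])@np.array([-d[1],d[0]]);ok=(f["range_z"]>0)&(abs(P[...,2]-t[2])<.03)
for a in np.arange(-.085,.11,.0125):
    k=ok&(abs(al-a)<.006)&(abs(ac)<.03)
    if k.any(): print(round(a,3),k.sum(),np.percentile(P[k][:,2],[50,90]),np.median(ac[k]))
cv2.imwrite("pics/c7.png",cv2.resize(f["image"][90:200,320:440,::-1],None,fx=5,fy=5,interpolation=cv2.INTER_CUBIC))
E
```

```text
False
[ 0.44367291 -0.2612273   0.06331207] [3.14158346e+00 4.38545397e-06 1.83257457e+00] 0.2559781337653225 [ 0.18310819  0.23815979 -0.55559472] 0.001110769753472015 31.7083
-0.073 33 [0.06175735 0.06775812] -0.0015111887500792198
-0.06 37 [0.06868945 0.07064165] 0.0002083986238333166
-0.048 35 [0.06825569 0.06982127] -0.001818707992295273
-0.035 33 [0.06905279 0.07085661] -0.001077066135217976
-0.023 34 [0.06943734 0.07092302] -0.0014939319091357216
-0.01 122 [0.07178504 0.0887561 ] -0.0008947870768762029
0.002 48 [0.06930433 0.0823915 ] -0.0032624862268752185
0.015 28 [0.06925718 0.07361361] -0.002844409846163319
0.027 20 [0.06884626 0.07097693] -0.003563813331544763
0.04 21 [0.0667258  0.06975127] -0.010506685893049806
0.052 12 [0.05985717 0.06387096] -0.008554916814381402
0.065 25 [0.06060167 0.06752284] -0.008003486108227487
0.077 14 [0.06228325 0.06594475] 0.01914940435087808
0.09 1 [0.06471997 0.06471997] 0.020365277904649627
```

View pics/c7.png

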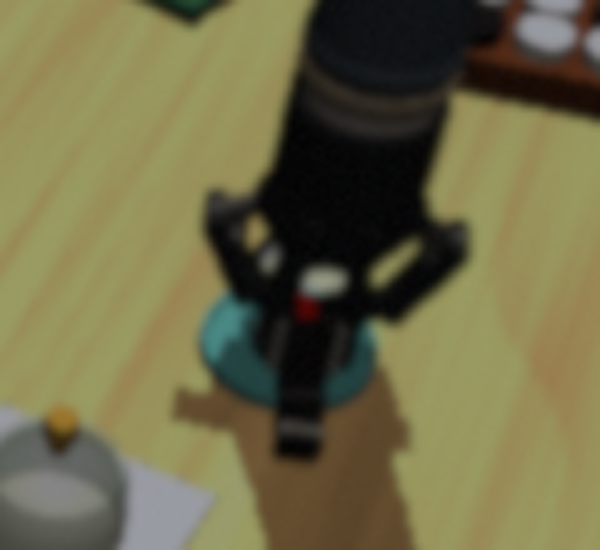

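The magnifier is held level and still with the lens over the movement. The handle top reads about 69 mm all along its length, so the lens underside is at about 50 mm, roughly 2 cm above the movement. Nothing is in contact, and the dome stands on the pad. Handing in.

```bash
python3 -c "
from plant import robot
print(robot.close_job())"
```

```text
the job is handed in; nothing more can be done
None
```

The job is handed in: the dome stands upright in the middle of the white pad, and the magnifier is held still and level about 2 cm above the movement. The arm hid the lens from the top camera at the end, so its centring comes from the arm's pose and earlier measurements; the judge's result was not shown.

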